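# Hold the 10 N preload on a bending-test bar

### The job

Prepare the bending test: lay the square grey bar squarely across both support rollers of the lever stand, with its middle under the loading nose, and let go of it. Then bring the stand's spring-return hand lever down until the nose presses on the bar and the gauge reads 10 N, never going past 15 N, and finish while still holding the lever there, so that the deflection readout can be zeroed under preload. Leave the other things on the bench where they are.

Things in the scene. Friction and masses are not known exactly. Their poses are not given: they have to be found in the camera images.
- stand: Bench test stand, bolted down. Origin at bench level straight below the loading nose, midway between the supports; z up, x from its front (robot side) to the column, y to the left. Grey base plate 20 mm thick, x -100 to +160, |y| < 75 mm; steel column at x +125 (25 mm thick), up to z 380; grey pinion housing x 32 to 147, |y| < 30, z 165 to 265 mm.
- front_support: Front support of the bending fixture: steel block 26 mm long (stand x) and 44 mm wide with a roller of 10 mm diameter along stand y on top, at stand x = -50 mm. Origin in the middle of its underside, 32 mm above the bench; the roller's top is 33 mm above the origin, 65 mm above the bench.
- rear_support: Rear support, the same as the front one, at stand x = +50 mm; roller top also 65 mm above the bench.
- bar: The specimen: grey plastic square bar 180 x 14 x 14 mm, about 45 g, lying on the bench to the left or the right of the stand. Origin in the middle of its underside; x along its length, z up. Both ends are alike.
- ram: The sliding ram with the black dial push gauge on it, dial towards the robot; comes down with the lever. Origin at the nose's lower edge when unloaded, 104 mm above the bench at rest. The gauge spans x -27 to +17, |y| < 30, from 46 to 148 mm above the origin.
- nose: Steel loading nose below the gauge: a rounded edge 26 mm long along stand y, 10 mm thick, hung on the gauge's sprung plunger on the ram. Origin in the middle of its lower edge.
- nose_tip (a point): Middle of the nose's lower edge, 104 mm above the bench when the lever is at rest; it comes down straight, 30 mm per rad of lever, until it meets the bar.
- gauge (a joint): How far the nose is pushed up into the gauge (m): 0 unloaded, 0.010 at 10 N (1 N per mm), end stop 0.020. The dial shows the same: with no load the needle points straight down and it turns half a turn, to straight up, at 10 N.
- feed (a joint): Angle of the lever (rad): 0 at rest, 0.65 rad above level, growing as it is pushed down; stop at 1.5. Level axis along stand y through stand (+50, -100, 215) mm. Rack and pinion drive the ram down 30 mm per rad. A return spring lifts it when let go; pushing the ball down takes about 3 to 5 N before the nose meets the bar, about 5 to 6 N at the 10 N reading.
- ram_lever: The hand lever on the stand's right side: steel rod 10 mm thick, 160 mm from pivot to the ball's centre, pointing to the robot and up at rest, with a black ball grip of 32 mm diameter. Origin on the pivot axis in the lever's plane; the body turns with the lever, its axes equal the stand's at rest.
- lever_ball (a point): Centre of the lever's ball grip; at rest at stand (-77, -100, 312) mm.
- strip: Bystander: flat grey plastic strip 180 x 32 x 5 mm on the bench on the other side of the stand. Origin in the middle of its underside, x along its length.
- tape_roll: Bystander: black tape roll, 68 mm across, 18 mm high, lying flat on the bench. Origin in the middle of its underside.
- engraver: Bystander: grey hand engraver lying on the bench, 30 mm thick, 165 mm long. Origin under its middle.
Things that resemble listed ones, but are neither listed nor needed, are in the scene too. What is meant by the bar is not green, pink or purple, and is the larger of those in its own colour.

How it is judged (in metres and radians):
On the way:
1. the bar lies on both support rollers, across them and under the raised nose, and is let go (contact force between bar and front_support above 0.03 N and contact force between bar and rear_support above 0.03 N and contact force between each of the fingers, nose and bar below 0.05 N and y of bar in the frame of stand between -0.006 and 0.006 m and angle between the x axis of bar and the x axis of stand, either way round below 0.15 rad), for 0.2 s.
At the end, for the whole second after the job is handed in: The robot holds the lever (over 2 N) with the gauge steady at 10 N within 2 N; the nose presses on the bar, which rests on both rollers, the robot touching neither bar nor gauge, its middle within 15 mm of the nose along the stand and 6 mm sideways, within 0.15 rad of square (value of joint gauge between 0.008 and 0.012 m and contact force between nose and bar between 6 and 15 N and velocity of joint feed between -0.05 and 0.05 rad/s and contact force between any of the fingers, the arm and ram_lever above 2 N and contact force between bar and front_support above 1 N and contact force between bar and rear_support above 1 N and contact force between the fingers and bar below 0.05 N and contact force between each of the fingers, the arm and ram below 0.3 N and x of bar in the frame of stand between -0.015 and 0.015 m and y of bar in the frame of stand between -0.006 and 0.006 m and angle between the x axis of bar and the x axis of stand, either way round below 0.15 rad and linear speed of bar below 0.01 m/s); the arm keeps its last pose, push and grip.
It fails at once if the gauge goes past 15 N (value of joint gauge above 0.015 m).
It fails at once if another thing on the bench is moved more than 20 mm (distance of any of strip, tape_roll, engraver from where it was at the start of the episode above 0.02 m).
It also fails if it takes over 64 s, if anything falls off the work surface, if the arm or the gripper's body presses on something with over 40 N, if the wrist force passes 120 N, or if a joint passes its speed limit or range.

### The arm

A 6-joint arm with a two-finger parallel gripper is mounted at the origin on the work surface. World frame = base frame: x ahead of the robot, y to its left, z up, the work surface at z = 0. Lengths are in mm, angles in rad, forces in N, time in s.
With the tool pointing down it reaches from about 325 to 900 mm from the base axis. Payload 6.1 kg.
Tool frame: the origin (TCP) lies at the very end of the fingers, on their centre line; the grasp point (between the pads) lies 19 mm behind it; z points along the fingers, y is the line along which they close (so a half turn about z gives the same grasp; the last joint's range is limited). The gripper opens to 87 mm and grips with 3 to 60 N. Pads are 19 mm wide; open, the fingers measure 117 mm over their backs; the gripper's body (75 mm by 190 mm) begins 51 mm behind the grasp point.
Start: joints at [-1.46, 0.22, 1.526, -0, 1.395, -0.126], TCP at [146.614, -607.552, 222.538] pointing down, gripper open.
Joint ranges: [-2.98, 2.98], [-0.91, 2.08], [0.09, 2.57], [-1.24, 4.39], [0.2, 2.65], [-2.68, 2.68]. Speed limits (rad/s): [2.57, 2.57, 3.01, 3.14, 3.14, 3.14].

### API

Orientations are given as [roll, pitch, yaw] about the fixed x, y, z axes, in that order (R = Rz(yaw) Ry(pitch) Rx(roll)).
In Python, from bench import * gives the robot as it stands. The module is installed in compiled form; this text tells all that it offers.
- The arm moves only by the tool arm_command, never from a script. Its argument "increments" is a list of rows, each a list of 3 entries, a list of its own where there are three numbers: the finger opening in m, from 0 to 0.087, then the shift along the tool's x, y, z in m, then the turn about the tool's z in degrees. In form: [[fingers, [dx, dy, dz], twist], ...]. A call has 1 to 12 rows; each row shifts and turns the commanded pose from where the row before left it, along the tool's axes as they then stand; what a row does not reach is not made up. A row lasts 1/10 s, in which the tool goes at most 50 mm and 8.59 degrees, less where a joint would pass 70% of its speed; a pose out of reach is approached as far as the arm can. A call is refused whole if a number of a shift passes 0.05 or a number of a turn 8.59, either way. A call with a gripper value outside its range is refused whole. The fingers move at their own pace and stop on an object; "force" is the grip in N (left out, the last holds). Time passes only in rows, so rows that do not move let the fingers close. It gives the time, the measured TCP pose, the force, the opening and the grip force at its end, in the units of the state.
- observe(): the state, without advancing time (a new reading comes with each control period).
- get_image(name): name is "side" or "top"; returns a dict with "image" (480x640x3 uint8, red, green, blue), "fov_y" (degrees; the focal length in pixels is half the picture's height over the tangent of half this angle, whatever the lens; pixels are square), "cx", "cy" (the principal point, pixels), "k1" (the pictures are not rectified: a ray, as slopes to the right and down, at radius r is drawn at 1 + k1 r^2 times it, then the intrinsics apply), "camera_from_world" (4x4, takes a point from world to camera coordinates). Camera axes: x right, y down, z forward; pixel columns grow to the right and rows downward; lengths in mm; the calibration is good to about 2 mm. A picture is of the moment at which its call begins. There is no depth.
- sign_off(): hands the job in; it is judged then, once.
Trained networks look in a picture, given as the dict that the camera call returned (one of the last four; its "shot" number tells which), for a name from the list of things; names that differ only in an ending like _2 or _b are one class to them, and where a whole thing is asked for, a point or a joint stands for the part that bears it (a point fixed in the world has none). Each returns a list of dicts, best first, with "p" (0 to 1); they miss things now and then, are a little off and sometimes report something else, mostly with a low value. They report only what shows in the picture. A call takes as long as a camera call. They do not tell look-alikes from the thing itself.
- recognise(query, picture): "xyz" ([x, y, z] in mm, in world coordinates, good to about 4 mm: the middle of the surface that is visible of it).
- cut_out(query, picture): "region" (480x640 bool, what is visible of it).
- tip_of(query, picture): "xyz" ([x, y, z] in mm, in world coordinates, good to about 4 mm: a listed point, or the origin of a listed thing).
The state is a dict: "t": time; "qpos": joint angles; "qvel": joint speeds; "joint_torque": joint torques, N m; "eef_pos": TCP position; "orientation": TCP orientation; "contact_force": force on the tool from outside, world axes, zero at the start; "torque": the same for the moment, N m; "grip_width": finger opening in mm; "grip_force": force on a finger pad.
Only numpy, scipy, OpenCV 4.12 (cv2) and the standard library are available. Lean on these libraries where they do the work, as an engineer would, in place of code of your own. Each camera call takes 0.05 s, during which the arm holds its last target. There are 200 camera calls.

## Working session

There is one attempt and no reset: what is moved stays moved. The work goes in short steps, Python scripts to look and compute and a tool call to move; the robot and the scene stay as the last step left them, time stands still between calls to the robot, and variables do not carry over. Pictures are saved under pics/ and viewed, at most 10 in all, crops included, and the job is handed in when it is done.

Besides the shell and the picture viewer there is one more tool, called after "Emit:" by a JSON object that holds its "name" and its "arguments", one argument or row to a line. arm_command: Moves the arm, as the interface text tells. Its arguments: {"type":"object","properties":{"increments":{"type":"array","items":{"type":"array"}},"force":{"type":"number"}},"required":["increments"]}

```bash
mkdir -p pics; cat > h.py <<'E'
from bench import *
import numpy as np, cv2
def save(d,n): cv2.imwrite('pics/'+n+'.png',d['image'][:,:,::-1])
def cam(d):
    f=240/np.tan(np.radians(d['fov_y'])/2); K=np.array([[f,0,d['cx']],[0,f,d['cy']],[0,0,1.]])
    T=np.array(d['camera_from_world']); return K,np.array([d['k1'],0,0,0,0.]),T
def proj(d,P):
    K,D,T=cam(d); return cv2.projectPoints(np.float64(P).reshape(-1,1,3),cv2.Rodrigues(T[:3,:3])[0],T[:3,3],K,D)[0].reshape(-1,2)
def unproj(d,uv,z):
    K,D,T=cam(d); n=cv2.undistortPoints(np.float64(uv).reshape(-1,1,2),K,D).reshape(-1,2)
    r=np.c_[n,np.ones(len(n))]@T[:3,:3]; c=-T[:3,:3].T@T[:3,3]
    return c+r*((z-c[2])/r[:,2])[:,None]
E
python3 - <<'E'
from h import *
s=observe();print({k:np.round(v,3) for k,v in s.items()})
for c in('top','side'):
    d=get_image(c);save(d,c+'0')
    for q in ['stand','front_support','rear_support','bar','nose_tip','lever_ball','strip','tape_roll','engraver','ram_lever']:
        for r in tip_of(q,d)[:4]: print(c,q,np.round(r['p'],2),np.round(r['xyz']),proj(d,r['xyz']).round().tolist())
E
```

```text
{'t': np.float64(0.0), 'qpos': array([-1.46 ,  0.221,  1.528,  0.   ,  1.395, -0.126]), 'qvel': array([ 0.   , -0.002,  0.   , -0.001, -0.   , -0.   ]), 'joint_torque': array([  0.   , -49.461, -38.738,   0.07 ,   0.057,  -0.   ]), 'eef_pos': array([ 146.549, -606.967,  221.471]), 'orientation': array([-3.14 , -0.   ,  0.237]), 'contact_force': array([-0.464,  0.098,  0.843]), 'torque': array([-0.012,  0.033,  0.018]), 'grip_force': np.float64(0.0), 'grip_width': np.float64(87.07)}
top stand 0.77 [667.  37.  -4.] [[324.0, 205.0]]
top front_support 0.74 [610.  35.  33.] [[324.0, 223.0]]
top bar 0.88 [ 311. -198.   -0.] [[419.0, 347.0]]
top bar 0.75 [436. -50.  -1.] [[358.0, 295.0]]
top bar 0.7 [409. 384.   1.] [[180.0, 304.0]]
top bar 0.68 [547. 279.   0.] [[226.0, 249.0]]
top strip 0.64 [ 508. -285.    2.] [[452.0, 267.0]]
top tape_roll 0.75 [722. 258.   1.] [[237.0, 182.0]]
top tape_roll 0.61 [664.  34.   0.] [[325.0, 205.0]]
top engraver 0.77 [ 734. -272.    2.] [[444.0, 180.0]]
top ram_lever 0.54 [710. -62. 214.] [[370.0, 161.0]]
side stand 0.97 [665.  35.   1.] [[277.0, 276.0]]
side stand 0.6 [716. -62. 216.] [[275.0, 173.0]]
side front_support 0.61 [612.  35.  32.] [[296.0, 272.0]]
side rear_support 0.8 [715.  36.  35.] [[258.0, 259.0]]
side bar 0.87 [406. 389.   1.] [[304.0, 431.0]]
side bar 0.7 [ 311. -198.    1.] [[451.0, 261.0]]
side bar 0.67 [314. 190.   2.] [[392.0, 372.0]]
side bar 0.65 [549. 284.  -4.] [[266.0, 366.0]]
side nose_tip 0.38 [664.  30. 107.] [[277.0, 239.0]]
side lever_ball 0.85 [584. -66. 314.] [[327.0, 147.0]]
side strip 0.9 [ 506. -288.    2.] [[391.0, 221.0]]
side tape_roll 0.59 [725. 254.   0.] [[203.0, 327.0]]
side tape_roll 0.36 [ 508. -287.    2.] [[390.0, 222.0]]
side engraver 0.73 [660.  30. 108.] [[278.0, 239.0]]
side engraver 0.55 [ 733. -268.   -3.] [[311.0, 206.0]]
side ram_lever 0.69 [716. -62. 214.] [[275.0, 174.0]]
```

View pics/top0.png

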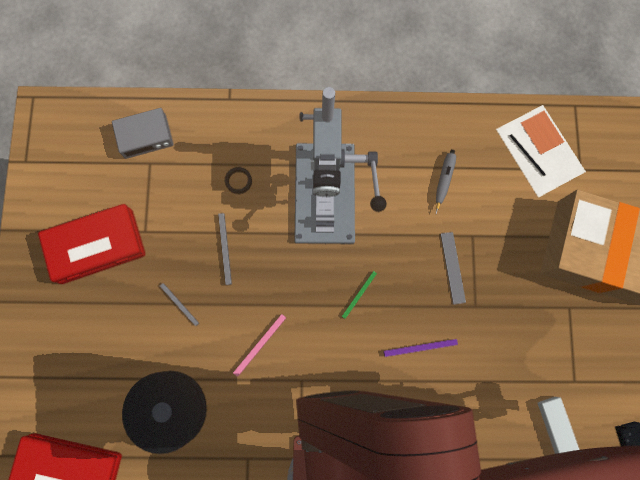

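View pics/side0.png

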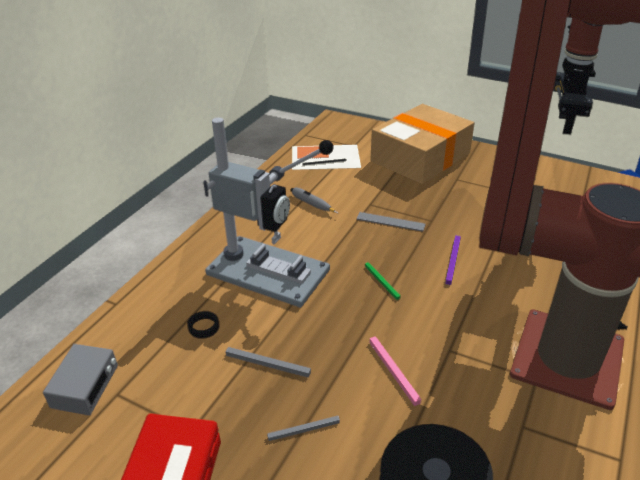

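Candidates: the long grey bar at top pixel (224,249), the short grey one (178,304), green (358,295), pink (260,345), purple (420,348), and the flat strip (453,268). By description I choose (224,249). Next I'll check it in a crop and measure its pose and the stand's.

```bash
python3 - <<'E'
from h import *
d=get_image('top');e=get_image('side')
for n,dd in(('top',d),('side',e)):
  for r in cut_out('bar',dd)[:6]:
    m=r['region'].astype(np.uint8);c,_=cv2.findContours(m,0,1);c=max(c,key=len).reshape(-1,2)
    for z in (14,7):
        P=unproj(dd,c,z)[:,:2].astype(np.float32);R=cv2.minAreaRect(P);print(n,z,round(r['p'],2),np.round(R[0]),np.round(R[1]),round(R[2],1),c.mean(0).round())
im=d['image']
a=cv2.resize(im[135:250,285:365],None,fx=5,fy=5,interpolation=2);b=cv2.resize(im[205:330,150:240],(400,556),interpolation=2)
a=cv2.resize(a,(400,575));b=cv2.copyMakeBorder(b,0,19,0,0,0)
cv2.imwrite('pics/crop.png',np.hstack([a,b])[:,:,::-1])
for n,dd in(('top',d),('side',e)):
  for q in('ram','nose','nose_tip','lever_ball','front_support','rear_support','stand'):
    for r in tip_of(q,dd)[:1]: print(n,q,round(r['p'],2),np.round(r['xyz'],1))
E
```

```text
top 14 0.95 [ 311. -200.] [ 14. 180.] 9.6 [420. 347.]
top 7 0.95 [ 312. -201.] [ 14. 181.] 9.6 [420. 347.]
top 14 0.67 [547. 281.] [180.  18.] 7.4 [224. 249.]
top 7 0.67 [549. 282.] [181.  18.] 7.4 [224. 249.]
top 14 0.59 [316. 188.] [ 19. 177.] 49.6 [260. 344.]
top 7 0.59 [316. 189.] [ 19. 178.] 49.6 [260. 344.]
top 14 0.55 [408. 386.] [126.  10.] 44.2 [179. 304.]
top 7 0.55 [409. 387.] [127.  10.] 44.2 [179. 304.]
top 14 0.47 [435. -51.] [ 13. 136.] 55.3 [359. 295.]
top 7 0.47 [436. -52.] [ 13. 137.] 55.3 [359. 295.]
side 14 0.87 [ 308. -193.] [ 15. 191.] 9.3 [452. 260.]
side 7 0.87 [ 310. -202.] [ 15. 193.] 9.3 [452. 260.]
side 14 0.73 [544. 286.] [183.  27.] 8.2 [268. 362.]
side 7 0.73 [548. 280.] [185.  27.] 8.2 [268. 362.]
side 14 0.73 [312. 192.] [ 24. 189.] 50.7 [394. 370.]
side 7 0.73 [314. 186.] [ 25. 191.] 50.7 [394. 370.]
side 14 0.72 [434. -45.] [ 17. 139.] 55.0 [382. 280.]
side 7 0.72 [437. -53.] [ 17. 140.] 55.0 [382. 280.]
side 14 0.59 [404. 391.] [134.  21.] 45.4 [303. 428.]
side 7 0.59 [406. 387.] [135.  21.] 45.4 [303. 428.]
side 14 0.18 [ 864. -468.] [291.  73.] 74.9 [301. 160.]
side 7 0.18 [ 870. -479.] [294.  74.] 74.9 [301. 160.]
top ram 0.56 [662.2  36.1 103.6]
top lever_ball 0.73 [587.8 -65.5 313.9]
top front_support 0.64 [608.2  33.9  33.5]
top stand 0.83 [663.8  33.1  -4. ]
side ram 0.88 [659.1  39.5 106.6]
side nose 0.63 [663.8  37.1 104.2]
side nose_tip 0.59 [663.1  31.8 107.7]
side lever_ball 0.56 [583.1 -69.1 310.6]
side front_support 0.5 [613.   36.3  34. ]
side rear_support 0.5 [715.5  32.6  34.5]
side stand 0.9 [662.7  34.6   3.6]
```

View pics/crop.png

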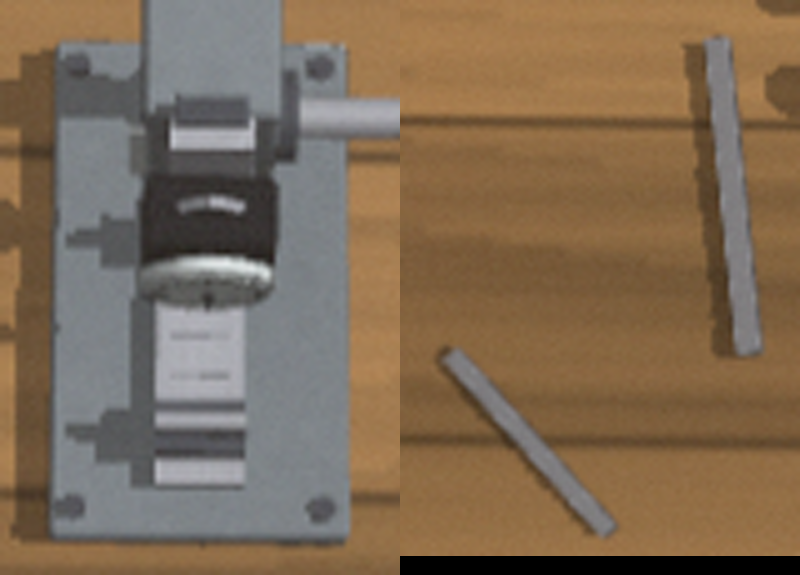

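The crop shows the plain stand square-on, with front support block at crop (155–245, 403–486). The longer, thicker grey bar (705–760, 38–355) is clearly the larger grey one, so the choice stands. Next is the stand pose from the plate corners, and a start on the move to the bar.

```bash
python3 - <<'E'
from h import *
d=get_image('top')
c=np.array([[57,42],[348,44],[350,541],[50,538]])/5+[284.9,134.9]
P=unproj(d,c,20);print(P.round(1))
S=np.array([[160,75],[160,-75],[-100,-75],[-100,75]],float)
A,_=cv2.estimateAffinePartial2D(S,P[:,:2]);print(A,np.degrees(np.arctan2(A[1,0],A[0,0])))
g=np.array([[155,486],[245,486],[155,459],[245,459]])/5+[284.9,134.9]; print(unproj(d,g,58).round(1))
b=np.array([[705,40],[730,40],[735,355],[762,352]],float);b[:,0]=(b[:,0]-400)/400*90+149.9;b[:,1]=b[:,1]/556*125+204.9
print(unproj(d,b,14).round(1))
E
```

```text
[[820.8 108.1  20. ]
 [822.1 -40.9  20. ]
 [562.7 -41.3  20. ]
 [562.5 106.9  20. ]]Traceback (most recent call last):
  File "<stdin>", line 6, in <module>
cv2.error: OpenCV(4.12.0) /io/opencv/modules/calib3d/src/ptsetreg.cpp:1108: error: (-215:Assertion failed) count >= 0 && to.checkVector(2) == count in function 'estimateAffinePartial2D'
```

Emit:
{"name": "arm_command", "arguments": {
  "increments": [
    [0.087, [0.045, 0.02, 0], 6.2],
    [0.087, [0.03, -0.04, 0], 0],
    [0.087, [0.03, -0.04, 0], 0],
    [0.087, [0.03, -0.04, 0], 0],
    [0.087, [0.03, -0.04, 0], 0],
    [0.087, [0.03, -0.04, 0], 0],
    [0.087, [0.03, -0.04, 0], 0],
    [0.087, [0.02, -0.045, 0], 0],
    [0.087, [0.02, -0.045, 0], 0],
    [0.087, [0.02, -0.045, 0], 0],
    [0.087, [0.02, -0.045, 0], 0],
    [0.087, [0.02, -0.045, 0], 0]
  ]
}}

```text
t: 3.25
eef_pos: [413.4, -117.5, 223.0]
orientation: [3.141, -0.001, 0.128]
contact_force: [0.3, 0.1, 0.2]
grip_width: 87.0
grip_force: 0.0
```

Emit:
{"name": "arm_command", "arguments": {
  "increments": [
    [0.087, [0.012, -0.042, 0], 0],
    [0.087, [0.012, -0.042, 0], 0],
    [0.087, [0.012, -0.042, 0], 0],
    [0.087, [0.012, -0.042, 0], 0],
    [0.087, [0.012, -0.042, 0], 0],
    [0.087, [0.012, -0.042, 0], 0],
    [0.087, [0.012, -0.042, 0.02], 0],
    [0.087, [0.012, -0.042, 0.04], 0],
    [0.087, [0.01, -0.043, 0.04], 0],
    [0.087, [0, 0, 0], 0]
  ]
}}

```text
t: 4.25
eef_pos: [463.9, 258.6, 129.1]
orientation: [3.141, 0.01, 0.132]
contact_force: [-0.4, -0.6, -0.5]
grip_width: 86.9
grip_force: 0.0
```

```bash
python3 - <<'E'
from h import *
d=get_image('top');e=get_image('side');save(e,'side1')
s=observe();print(s['eef_pos'],s['orientation'])
b=np.array([[705,40],[730,40],[735,355],[762,352]],float);b[:,0]=(b[:,0]-400)/400*90+149.9;b[:,1]=b[:,1]/556*125+204.9
print(unproj(d,b,14).round(1))
g=np.array([[155,486],[245,486],[155,459],[245,459]])/5+[284.9,134.9]; print(unproj(d,g,58).round(1))
E
```

```text
[466.89041484 256.6059114  133.94148857] [3.14059855e+00 2.89499875e-03 1.30647736e-01]
[[634.2 299.2  14. ]
 [634.3 285.2  14. ]
 [456.7 275.   14. ]
 [458.6 260.3  14. ]]
[[581.3  55.5  58. ]
 [581.8  12.1  58. ]
 [594.6  55.7  58. ]
 [595.2  12.2  58. ]]
```

View pics/side1.png

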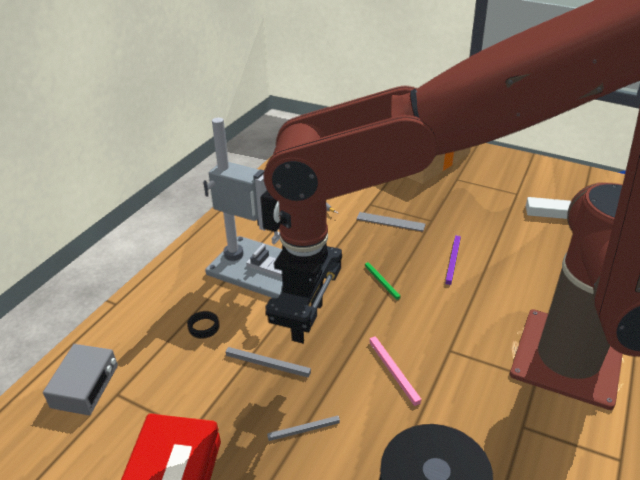

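Emit:
{"name": "arm_command", "arguments": {
  "increments": [
    [0.06, [0.003, -0.012, 0.03], -0.4],
    [0.06, [0, 0, 0.03], 0],
    [0.06, [0, 0, 0.02], 0],
    [0.06, [0, 0, 0], 0],
    [0.06, [0, 0, 0], 0]
  ]
}}

```text
t: 4.85
eef_pos: [470.7, 268.1, 57.0]
orientation: [-3.141, -0.002, 0.134]
contact_force: [0.2, 0.2, 0.9]
grip_width: 61.3
grip_force: 0.0
```

Emit:
{"name": "arm_command", "arguments": {
  "increments": [
    [0.06, [-0.001, -0.001, 0.025], 0],
    [0.06, [0, 0, 0.02], 0],
    [0.06, [0, 0, 0.008], 0],
    [0.06, [0, 0, 0], 0],
    [0.06, [0, 0, 0], 0]
  ]
}}

```text
t: 5.35
eef_pos: [469.6, 269.8, 3.9]
orientation: [-3.141, -0.003, 0.135]
contact_force: [-0.1, 0.9, -0.5]
grip_width: 59.8
grip_force: 0.0
```

```bash
python3 - <<'E'
from h import *
e=get_image('side')
cv2.imwrite('pics/g1.png',cv2.resize(e['image'][260:400,200:360],None,fx=4,fy=4)[:,:,::-1])
s=observe();print(s['eef_pos'],s['orientation'],s['contact_force'])
E
```

```text
[469.69842055 269.89439439   4.01942423] [-3.14092850e+00 -2.83231397e-03  1.35476724e-01] [-0.23207708 -0.36700912  0.13051242]
```

View pics/g1.png

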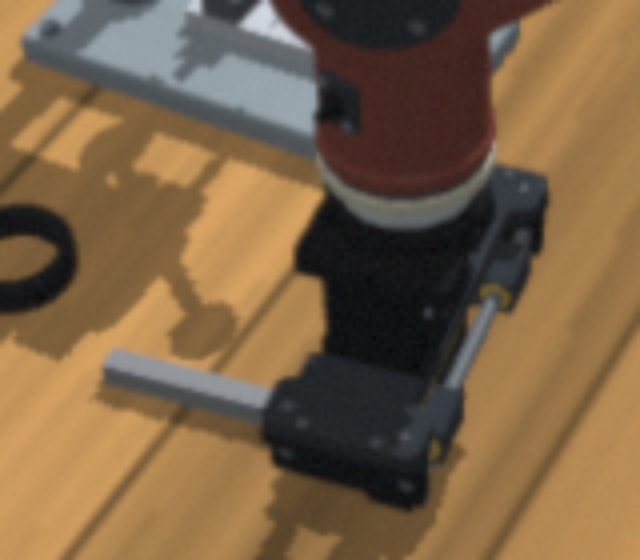

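The crop shows the gripper body over the bar's near end at crop (300,400), its long axis across the bar. I'll close it now.

Emit:
{"name": "arm_command", "arguments": {
  "increments": [
    [0.0, [0, 0, 0], 0],
    [0.0, [0, 0, 0], 0],
    [0.0, [0, 0, 0], 0],
    [0.0, [0, 0, 0], 0],
    [0.0, [0, 0, 0], 0],
    [0.0, [0, 0, 0], 0],
    [0.0, [0, 0, 0], 0],
    [0.0, [0, 0, 0], 0]
  ],
  "force": 30
}}

```text
t: 6.2
eef_pos: [468.2, 269.4, 2.2]
orientation: [-3.142, 0.0, 0.136]
contact_force: [0.1, -0.2, 0.4]
grip_width: 13.7
grip_force: 30.0
```

Emit:
{"name": "arm_command", "arguments": {
  "increments": [
    [0.0, [0, 0, -0.015], 0],
    [0.0, [0, 0, -0.03], 0],
    [0.0, [0, 0, -0.035], 0],
    [0.0, [0, 0, 0], 7.8],
    [0.0, [-0.01, 0.03, 0], 0],
    [0.0, [-0.01, 0.04, 0], 0],
    [0.0, [-0.008, 0.04, 0], 0],
    [0.0, [0, 0.04, 0], 0],
    [0.0, [0, 0.04, 0], 0],
    [0.0, [0, 0.035, 0], 0],
    [0.0, [0, 0.01, 0], 0],
    [0.0, [0, 0, 0], 0]
  ]
}}

```text
t: 7.4
eef_pos: [440.5, 33.4, 83.1]
orientation: [-3.142, -0.001, -0.004]
contact_force: [-0.6, 0.0, -1.3]
grip_width: 13.8
grip_force: 30.0
```

```bash
python3 - <<'E'
from h import *
d=get_image('top');e=get_image('side')
s=observe();print(s['eef_pos'],s['orientation'],s['grip_width'])
a=cv2.resize(d['image'][130:310,260:400],None,fx=2.85,fy=2.85,interpolation=2);b=cv2.resize(e['image'][180:380,230:400],None,fx=2.3,fy=2.565,interpolation=2)
cv2.imwrite('pics/c2.png',np.hstack([a,b])[:,:,::-1][:,:800])
E
```

```text
[440.28754578  35.06896466  82.6764197 ] [-3.14106223e+00 -5.18943091e-04 -1.01765836e-03] 13.540699617225787
```

View pics/c2.png

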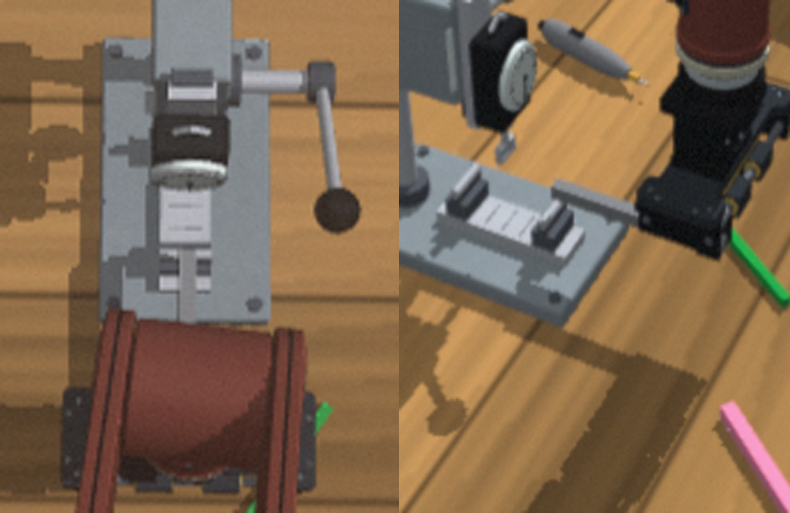

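Left: the bar, at crop (187,250–320), points along the plate's centre line (186). Right: it is level above the front roller. I'll insert it.

Emit:
{"name": "arm_command", "arguments": {
  "increments": [
    [0.0, [0.02, 0, 0.003], 0],
    [0.0, [0.03, 0, 0], 0],
    [0.0, [0.03, 0, 0], 0],
    [0.0, [0.03, 0, 0], 0],
    [0.0, [0.023, 0, 0], 0],
    [0.0, [0.01, 0, 0], 0],
    [0.0, [0, 0, 0], 0],
    [0.0, [0, 0, 0], 0]
  ]
}}

```text
t: 8.3
eef_pos: [581.9, 35.3, 78.6]
orientation: [-3.141, 0.002, 0.001]
contact_force: [-1.2, 0.6, -1.4]
grip_width: 13.5
grip_force: 30.0
```

```bash
python3 - <<'E'
from h import *
d=get_image('top');e=get_image('side')
p=[]
for i in range(4): get_image('top'); s=observe();p.append(s['eef_pos'])
print(np.mean(p,0),s['orientation'],s['contact_force'])
b=cv2.resize(e['image'][170:320,200:370],None,fx=4,fy=4,interpolation=2)
cv2.imwrite('pics/c3.png',b[:,:,::-1])
E
```

```text
[582.28008159  34.52429721  79.22134738] [-3.14157609e+00  3.81278336e-05 -7.21244081e-04] [-0.68353365  0.22304732 -0.63076561]
```

View pics/c3.png

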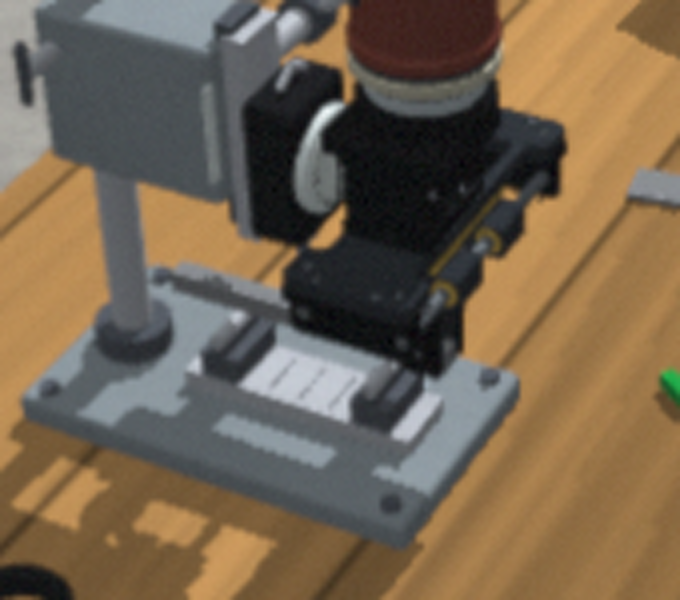

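The bar is through under the nose, its far end at crop (185,268). Lowering it next.

Emit:
{"name": "arm_command", "arguments": {
  "increments": [
    [0.0, [0, 0.0006, 0.004], 0],
    [0.0, [0, 0, 0.004], 0],
    [0.0, [0, 0, 0.002], 0],
    [0.0, [0, 0, 0], 0],
    [0.0, [0, 0, 0], 0]
  ]
}}

```text
t: 9.1
eef_pos: [583.0, 33.8, 69.0]
orientation: [-3.142, 0.0, -0.001]
contact_force: [0.1, 0.5, -0.7]
grip_width: 14.2
grip_force: 30.0
```

Emit:
{"name": "arm_command", "arguments": {
  "increments": [
    [0.0, [0, 0, 0.001], 0],
    [0.0, [0, 0, 0], 0],
    [0.0, [0, 0, 0], 0]
  ]
}}

```text
t: 9.4
eef_pos: [583.1, 33.8, 68.2]
orientation: [3.142, -0.0, -0.001]
contact_force: [0.6, 0.1, -0.1]
grip_width: 13.5
grip_force: 30.0
```

Emit:
{"name": "arm_command", "arguments": {
  "increments": [
    [0.02, [0, 0, 0], 0],
    [0.04, [0, 0, 0], 0],
    [0.04, [0, 0, 0], 0],
    [0.04, [0, 0, 0], 0],
    [0.04, [-0.02, 0, 0], 0],
    [0.04, [-0.04, 0, 0], 0],
    [0.04, [-0.045, 0, 0], 0],
    [0.04, [-0.045, 0, 0], 0],
    [0.04, [0, 0, 0], 0]
  ]
}}

```text
t: 10.3
eef_pos: [424.9, 34.7, 65.2]
orientation: [-3.141, 0.009, -0.0]
contact_force: [0.5, 0.2, -0.1]
grip_width: 40.0
grip_force: 0.0
```

```bash
python3 - <<'E'
from h import *
d=get_image('top');e=get_image('side')
s=observe();print(s['eef_pos'],s['contact_force'])
a=cv2.resize(d['image'][140:250,285:365],None,fx=5,fy=5,interpolation=2);b=cv2.resize(e['image'][220:320,200:340],(400,286),interpolation=2)
b=cv2.copyMakeBorder(b,0,550-286,0,0,0)
cv2.imwrite('pics/c4.png',np.hstack([a,b])[:,:,::-1])
for q in('bar',):
  for n,dd in(('top',d),('side',e)):
    for r in tip_of(q,dd)[:6]: print(n,round(r['p'],2),np.round(r['xyz'],1))
# predicted ends for a centred bar
for P in ([572.3,40.5,79],[572.3,26.5,79],[752.3,40.5,79],[752.3,26.5,79]): print(((proj(d,P)[0]-[284.9,139.9])*5).round())
E
```

```text
[432.46752875  33.95611969  68.30831801] [ 1.60454728 -0.11491714  1.19121035]
top 0.79 [ 307.9 -202.1   -1.6]
top 0.73 [409.5 384.7   1.7]
top 0.61 [664.   29.4  64. ]
top 0.6 [312.6 188.3   3.6]
side 0.96 [402.2 390.    1.4]
side 0.81 [664.   35.6  62.3]
side 0.7 [ 4.347e+02 -5.270e+01 -2.000e-01]
side 0.57 [ 3.117e+02 -1.978e+02 -1.000e-01]
side 0.56 [312.7 189.6   1.4]
[187. 471.]
[216. 471.]
[190. 109.]
[219. 109.]
```

View pics/c4.png

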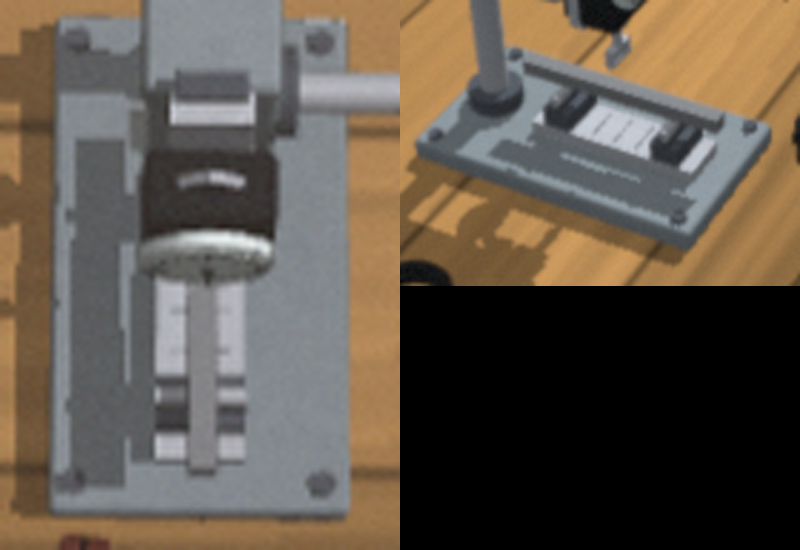

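The bar lies straight across both rollers: its front end at crop (201,475) is within about 2 mm of the prediction (201,471). Right: free of the gripper. Now for the lever ball, with more clearance above.

Emit:
{"name": "arm_command", "arguments": {
  "increments": [
    [0.07, [0, 0, -0.03], 0],
    [0.07, [0, 0.02, -0.04], 0],
    [0.07, [0, 0.02, -0.04], 0],
    [0.07, [0, 0.02, -0.04], 0],
    [0.07, [0, 0.02, -0.04], 0],
    [0.07, [0, 0.02, -0.04], 0],
    [0.07, [0, 0, -0.04], 0],
    [0.07, [0, 0, -0.025], 0],
    [0.07, [0, 0, 0], 0],
    [0.07, [0, 0, 0], 0]
  ]
}}

```text
t: 11.5
eef_pos: [434.2, -66.6, 363.9]
orientation: [3.141, -0.002, -0.001]
contact_force: [1.0, 0.4, -0.4]
grip_width: 69.8
grip_force: 0.0
```

Emit:
{"name": "arm_command", "arguments": {
  "increments": [
    [0.07, [0.03, 0, 0], 0],
    [0.07, [0.04, 0, 0], 0],
    [0.07, [0.04, 0, 0], 0],
    [0.07, [0.03, 0, 0], 0],
    [0.07, [0.012, 0, 0], 0],
    [0.07, [0, 0, 0], 0],
    [0.07, [0, 0, 0], 0]
  ]
}}

```text
t: 12.2
eef_pos: [584.6, -66.0, 361.4]
orientation: [-3.141, 0.003, -0.0]
contact_force: [0.8, -0.1, -0.3]
grip_width: 70.0
grip_force: 0.0
```

Emit:
{"name": "arm_command", "arguments": {
  "increments": [
    [0.07, [0, 0, 0.025], 0],
    [0.07, [0, 0, 0.025], 0],
    [0.07, [0, 0, 0.019], 0],
    [0.07, [0, 0, 0], 0],
    [0.0, [0, 0, 0], 0],
    [0.0, [0, 0, 0], 0],
    [0.0, [0, 0, 0], 0],
    [0.0, [0, 0, 0], 0],
    [0.0, [0, 0, 0], 0],
    [0.0, [0, 0, 0], 0],
    [0.0, [0, 0, 0], 0]
  ],
  "force": 25
}}

```text
t: 13.3
eef_pos: [585.1, -65.9, 294.5]
orientation: [-3.141, -0.0, -0.0]
contact_force: [-0.8, 1.5, 1.9]
grip_width: 30.5
grip_force: 25.0
```

```bash
python3 - <<'E'
from h import *
p=[]
for i in range(4): d=get_image('side'); s=observe();p.append(np.r_[s['eef_pos'],s['contact_force']])
print(np.mean(p,0).round(1),s['grip_width'],s['grip_force'])
for r in tip_of('lever_ball',d)[:2]: print(r)
fs=np.arange(0,1.21,.1).tolist()+[1.167];L=np.hypot(127,97);a=np.arctan2(97,127)
q=[(-L*np.cos(a-f)+127,L*np.sin(a-f)-97) for f in fs]
for f,x in zip(fs,q):print(round(f,3),np.round(x,1))
E
```

```text
[ 5.851e+02 -6.590e+01  2.945e+02 -4.000e-01  2.400e+00  2.400e+00] 30.729659850715034 24.991278623929247
{'xyz': [586.2, -67.0, 315.4], 'p': 0.49}
0.0 [-0.  0.]
0.1 [ -9.  -13.2]
0.2 [-16.7 -27.2]
0.3 [-23.  -41.9]
0.4 [-27.7 -57.1]
0.5 [-31.  -72.8]
0.6 [-32.6 -88.7]
0.7 [ -32.6 -104.6]
0.8 [ -31.1 -120.5]
0.9 [ -27.9 -136.2]
1.0 [ -23.2 -151.5]
1.1 [ -17.1 -166.2]
1.2 [  -9.4 -180.2]
1.167 [ -12.1 -175.7]
```

Emit:
{"name": "arm_command", "arguments": {
  "increments": [
    [0.0, [-0.009, 0, 0.0132], 0],
    [0.0, [-0.0077, 0, 0.014], 0],
    [0.0, [-0.0063, 0, 0.0147], 0],
    [0.0, [0, 0, 0], 0],
    [0.0, [0, 0, 0], 0]
  ]
}}

```text
t: 14.05
eef_pos: [562.2, -66.0, 252.8]
orientation: [-3.141, -0.0, -0.0]
contact_force: [-0.2, 3.1, 3.6]
grip_width: 30.7
grip_force: 25.0
```

```bash
python3 - <<'E'
from h import *
p=[]
for i in range(4): d=get_image('side'); s=observe();p.append(np.r_[s['eef_pos'],s['contact_force']])
print(np.mean(p,0).round(1),s['grip_width'],s['grip_force'])
for q in('lever_ball','nose_tip'):
  for r in tip_of(q,d)[:2]: print(q,r)
E
```

```text
[562.4 -66.  253.3  -0.9   3.8   3.2] 30.444290108294425 25.04299513064325
lever_ball {'xyz': [562.3, -68.2, 271.6], 'p': 0.8}
nose_tip {'xyz': [662.4, 32.5, 98.4], 'p': 0.63}
nose_tip {'xyz': [610.7, 32.8, 32.9], 'p': 0.49}
```

Emit:
{"name": "arm_command", "arguments": {
  "increments": [
    [0.0, [-0.0047, 0, 0.0152], 0],
    [0.0, [-0.0033, 0, 0.0157], 0],
    [0.0, [-0.0016, 0, 0.0159], 0],
    [0.0, [0, 0, 0.0159], 0],
    [0.0, [0.0015, 0, 0.0159], 0],
    [0.0, [0, 0, 0], 0],
    [0.0, [0, 0, 0], 0]
  ]
}}

```text
t: 15.05
eef_pos: [553.8, -66.0, 172.3]
orientation: [-3.141, 0.001, -0.0]
contact_force: [0.4, 4.3, 3.5]
grip_width: 30.3
grip_force: 25.1
```

```bash
python3 - <<'E'
from h import *
p=[]
for i in range(4): d=get_image('side'); s=observe();p.append(np.r_[s['eef_pos'],s['contact_force']])
print(np.mean(p,0).round(1),s['grip_width'],s['grip_force'])
for q in('lever_ball','nose_tip'):
  for r in tip_of(q,d)[:2]: print(q,r)
E
```

```text
[553.7 -66.1 173.   -0.8   4.7   3.4] 30.463173846203613 25.059135351330042
lever_ball {'xyz': [554.0, -69.0, 192.0], 'p': 0.58}
nose_tip {'xyz': [664.4, 31.7, 86.3], 'p': 0.4}
```

Emit:
{"name": "arm_command", "arguments": {
  "increments": [
    [0.0, [0.0014, 0, 0.0075], 0],
    [0.0, [0.0017, 0, 0.0075], 0],
    [0.0, [0.0022, 0, 0.0075], 0],
    [0.0, [0.0025, 0, 0.0075], 0],
    [0.0, [0, 0, 0], 0],
    [0.0, [0, 0, 0], 0]
  ]
}}

```text
t: 15.95
eef_pos: [561.1, -66.0, 143.4]
orientation: [-3.141, 0.002, -0.0]
contact_force: [-2.1, 6.0, 3.9]
grip_width: 30.5
grip_force: 25.1
```

Emit:
{"name": "arm_command", "arguments": {
  "increments": [
    [0.0, [0.0026, 0, 0.0065], 0],
    [0.0, [0.003, 0, 0.0065], 0],
    [0.0, [0, 0, 0], 0],
    [0.0, [0, 0, 0], 0],
    [0.0, [0, 0, 0], 0]
  ]
}}

```text
t: 16.45
eef_pos: [566.3, -66.0, 130.5]
orientation: [-3.141, 0.002, -0.0]
contact_force: [-3.7, 5.3, 5.1]
grip_width: 30.5
grip_force: 25.1
```

```bash
python3 - <<'E'
from h import *
p=[]
for i in range(4): d=get_image('side'); s=observe();p.append(np.r_[s['eef_pos'],s['contact_force']])
print(np.mean(p,0).round(1),s['grip_width'],s['grip_force'])
cv2.imwrite('pics/dial.png',cv2.resize(d['image'][180:280,215:345],(780,600),interpolation=2)[:,:,::-1])
E
```

```text
[566.3 -66.  130.5  -3.5   5.1   3.9] 30.473689720346215 25.05430681630969
```

View pics/dial.png

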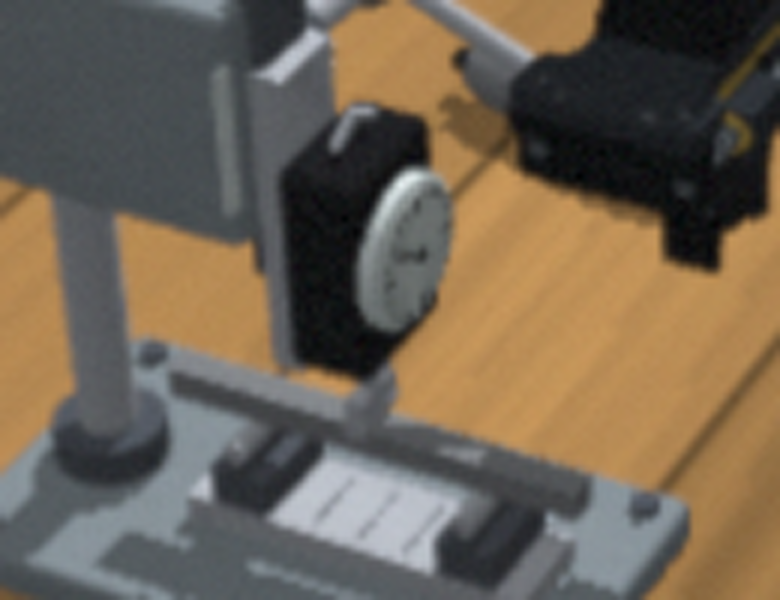

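The nose now sits on the bar at crop (370,405). The needle, from the hub (412,255) towards (390,255), is past the level mark in this oblique view. That agrees with the 7.5 N computed from lever travel, so I'll finish the last 11 mm.

Emit:
{"name": "arm_command", "arguments": {
  "increments": [
    [0.0, [0.002, 0, 0.004], 0],
    [0.0, [0.002, 0, 0.004], 0],
    [0.0, [0.002, 0, 0.0025], 0],
    [0.0, [0, 0, 0], 0],
    [0.0, [0, 0, 0], 0],
    [0.0, [0, 0, 0], 0]
  ]
}}

```text
t: 17.25
eef_pos: [571.8, -66.0, 119.7]
orientation: [-3.141, 0.004, -0.001]
contact_force: [-4.6, 5.3, 4.1]
grip_width: 30.4
grip_force: 25.0
```

```bash
python3 - <<'E'
from h import *
p=[]
for i in range(4): d=get_image('side'); s=observe();p.append(np.r_[s['eef_pos'],s['contact_force']])
print(np.mean(p,0).round(1),s['grip_width'],s['grip_force'],np.abs(s['qvel']).max())
o=np.array([635,33.5,170]);f=lambda P:((proj(d,P)[0]-[214.9,179.9])*6)
for g in (6,8,10,12):
  a=np.pi*g/10; print(g,(f(o+20*np.array([0,np.sin(a),-np.cos(a)]))-f(o)).round(1))
cv2.imwrite('pics/dial2.png',cv2.resize(d['image'][180:280,215:345],(780,600),interpolation=2)[:,:,::-1])
E
```

```text
[571.7 -66.  119.7  -4.9   4.7   3.8] 30.37620618213548 25.042273923754692 0.0009252720858143477
6 [-26.9  13.4]
8 [-18.2 -19.9]
10 [ -2.5 -45.4]
12 [ 14.  -53.2]
```

View pics/dial2.png

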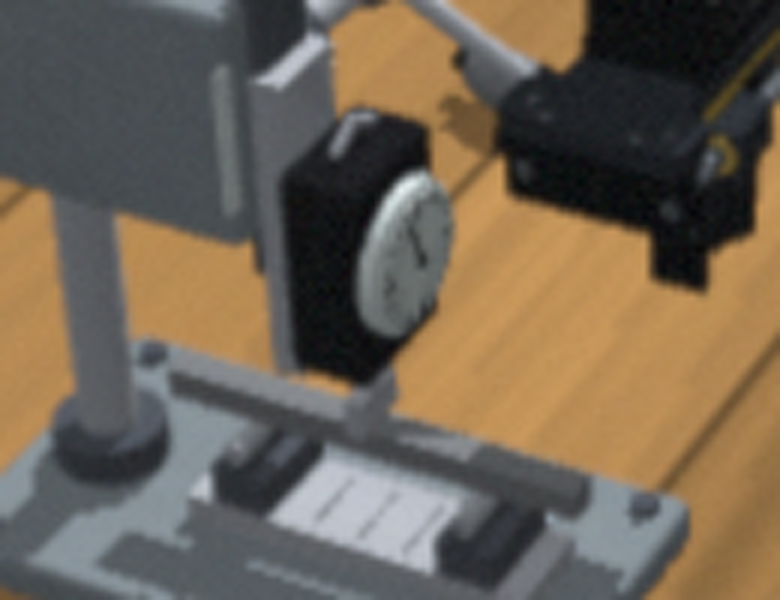

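The needle, from (422,262) to (405,225), gives about 9.2 N against the projected directions; lever travel gives 9.9 N. I'll add a small 0.4 N nudge and hand in.

Emit:
{"name": "arm_command", "arguments": {
  "increments": [
    [0.0, [0.001, 0, 0.002], 0],
    [0.0, [0, 0, 0], 0],
    [0.0, [0, 0, 0], 0],
    [0.0, [0, 0, 0], 0],
    [0.0, [0, 0, 0], 0]
  ]
}}

```text
t: 17.95
eef_pos: [572.8, -66.0, 117.8]
orientation: [-3.141, 0.003, -0.001]
contact_force: [-5.0, 5.0, 4.0]
grip_width: 30.5
grip_force: 25.0
```

```bash
python3 -c "
from h import *
s=observe();print(s['eef_pos'],s['contact_force']);print(sign_off())"
```

```text
[572.82491878 -65.98840044 117.79675533] [-5.04298295  4.98497755  4.01401874]
the job is handed in; nothing more can be done
None
```

The bar lies across both rollers under the nose, and the lever is held at about 10 N (estimated from lever travel and the dial needle); the job is handed in, but no verdict came back.

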